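# Hook up the press guard and clear the braces

## Task

Lift the bench press's drop guard by the handle of its slotted bar and hook the bar's slot over the stud so that the guard stays up by itself. Then draw the two plywood braces out from under it and put each one lying flat, upright web up, fully inside the tray that bears a sample of its own hand (left or right), leaving the guard hooked up and the glue stick, pencil pot and paint bottle undisturbed.

Things in the scene. Friction and masses are not known exactly. Their poses are not given: they have to be found in the camera images.
- press: Grey bench press, fixed, base 190 (x) by 270 (y) by 40 mm high. Origin: underside of the base's centre; x from its front (robot side) to its back, y left, z up. Bed at z = 40. The guard slides in the plane x = -50 on posts at y = +-122, tops z = 205. Behind: platen underside z = 110, crosshead top z = 190; a dark plate 36 wide carrying the stud, front face x = -36, top z = 263.
- stud (a point): Steel stud to hook the bar on: a horizontal pin 8 mm in diameter along the press's x, sticking out of the dark plate to the front, ending in a 12 mm head 12 mm in front of the guard plane. This point lies on its axis in the guard plane, 243 mm above the table, straight above the bar's hinge. Fixed to the press.
- guard (a joint): Height of the drop guard (clear panel in an aluminium frame, 230 wide, 62 tall, 10 thick) over its lowest position, m: 0 down, stop 0.08; hooked up 0.060. About 0.35 kg; it slides freely and falls if let go.
- guard_edge (a point): Middle of the guard's lower edge. Down, it is 18 mm above the bed: the braces' shanks (15 mm) lie under it, but their webs cannot pass. Moves up with the guard.
- bar (a joint): Angle of the flat steel bar about the hinge at its foot, axis along the press's x, rad: 0 upright, positive leaning to the press's right (-y), range -0.15 to 0.45. It starts at 0.30 to 0.42 and stays where left (slight friction). At 0.30 or more it passes beside the stud when lifted.
- bar_hinge (a point): Hinge of the bar: middle of the guard's top rail, in the guard plane, 115 mm above the table while the guard is down; rises with the guard.
- bar_grip (a point): Middle of the bar's handle, a black horizontal rod 14 mm in diameter, 50 long with an 18 mm end cap, sticking out of the bar to the press's front (-x). 115 mm from the hinge along the bar, 31 mm in front of the guard plane. Pinch it from above, fingers closing along the press's y: it turns between the fingers as the bar is lifted and swung.
- bar_slot (a point): Seat of the bar's slot, where the stud's axis lies once hooked: on the bar's centre line, 68 mm from the hinge. The bar is 8 thick, 24 wide. The slot opens to the left (+y), its mouth 4 to 24 mm below this point, then runs up into a pocket 12 wide, 8 deep, behind a lip. Lift the guard to about 0.070 with the bar leaning, swing it upright so the stud enters, lower until it sits.
- brace_left: left-hand plywood brace, about 70 g, mirror image of the other. Origin: underside, middle of its straight shank (125 long, 22 wide, 15 thick); x along the shank, tail end -62 mm, foot end +62, z up. A foot 15 thick sticks out sideways at x = +37 to +62 to y = +41 mm: to the LEFT with the tail towards you. An upright web 8 thick crosses the foot end, top 40 mm above the underside.
- brace_right: right-hand plywood brace, about 70 g, mirror image of the other. Origin: underside, middle of its straight shank (125 long, 22 wide, 15 thick); x along the shank, tail end -62 mm, foot end +62, z up. A foot 15 thick sticks out sideways at x = +37 to +62 to y = -41 mm: to the RIGHT with the tail towards you. An upright web 8 thick crosses the foot end, top 40 mm above the underside.
- tail_left (a point): Point to grip the left-hand brace: 45 mm from its origin towards the tail, at its underside, on the shank's middle line. At the start the tail reaches out under the guard towards the robot and overhangs the bed's front edge by about 40 mm (foot and web inside, under the platen). Grip across the 22 mm width. Which brace lies left or right in the press varies.
- tail_right (a point): Point to grip the right-hand brace: 45 mm from its origin towards the tail, at its underside, on the shank's middle line. At the start the tail reaches out under the guard towards the robot and overhangs the bed's front edge by about 40 mm (foot and web inside, under the platen). Grip across the 22 mm width. Which brace lies left or right in the press varies.
- tray_left: Fixed open grey plastic tray for left-hand braces, 200 (x) by 140 (y) mm, walls 4 thick, 28 high, floor 4 thick. Origin: underside of its centre; x away from the robot, z up. At its far end (x = +100 to +170) a solid ledge, 28 high, bears a glued-on sample brace, 0.44 of full size, tail towards the robot, foot to the LEFT (+y). Which tray stands on which side varies.
- tray_right: Fixed open grey plastic tray for right-hand braces, 200 (x) by 140 (y) mm, walls 4 thick, 28 high, floor 4 thick. Origin: underside of its centre; x away from the robot, z up. At its far end (x = +100 to +170) a solid ledge, 28 high, bears a glued-on sample brace, 0.44 of full size, tail towards the robot, foot to the RIGHT (-y). Which tray stands on which side varies.
- glue_stick: Bystander: white glue stick standing upright, 26 mm in diameter, 85 high; origin under its centre.
- pencil_pot: Bystander: grey pot of pencils, 72 mm in diameter, 90 high (pencils to 180); origin under its centre.
- paint_bottle: Bystander: small white paint bottle standing upright, 40 mm in diameter, 115 high; origin under its centre.
Things that resemble listed ones, but are neither listed nor needed, are in the scene too. What is shaped like the brace_right but pink or red is not meant.

How it is judged (in metres and radians):
On the way:
1. the guard hangs by its bar hooked on the stud, let go by the fingers (distance between bar_slot and stud below 0.006 m and value of joint guard above 0.052 m and contact force between the fingers and guard below 0.3 N and velocity of joint guard between -0.02 and 0.02 m/s), for 0.3 s.
At the end, for the whole second after the job is handed in: The guard hangs still on the stud (slot seat within 6 mm of the stud, guard above 0.052 m), untouched by the fingers; each brace lies at rest in the tray of its own hand: origin within 60 mm of the tray's along both tray axes and under 12 mm above it, flat within 0.1 rad, web up (all of step 1 and x of brace_left in the frame of tray_left between -0.06 and 0.06 m and y of brace_left in the frame of tray_left between -0.06 and 0.06 m and z of brace_left in the frame of tray_left below 0.012 m and angle between each of brace_left, brace_right's own z axis and vertical below 0.1 rad and linear speed of each of brace_left, brace_right below 0.02 m/s and x of brace_right in the frame of tray_right between -0.06 and 0.06 m and y of brace_right in the frame of tray_right between -0.06 and 0.06 m and z of brace_right in the frame of tray_right below 0.012 m).
It fails at once if a bystander (glue stick, pencil pot, paint bottle) is shifted by more than 30 mm or tipped (distance of any of glue_stick, pencil_pot, paint_bottle from where it was at the start of the episode above 0.03 m or angle between any of glue_stick, pencil_pot, paint_bottle's own z axis and vertical above 0.35 rad).
It also fails if it takes over 72 s, if anything falls off the work surface, if the arm or the gripper's body presses on something with over 40 N, if the wrist force passes 120 N, or if a joint passes its speed limit or range.

## Robot

A 7-joint arm with a two-finger parallel gripper is mounted at the origin on the work surface. World frame = base frame: x ahead of the robot, y to its left, z up, the work surface at z = 0. Lengths are in m, angles in degrees, forces in N, time in s.
With the tool pointing down it reaches from about 0.425 to 0.875 m from the base axis. Payload 8.4 kg.
Tool frame: the origin (TCP) lies midway between the tips of the shut fingers; the grasp point (between the pads) lies 19 mm behind it; z points along the fingers, x is the direction in which the jaws open and shut, and the axes are right-handed (so a half turn about z gives the same grasp; the last joint's range is limited). The gripper opens to 85 mm and grips with 20 to 120 N. Pads are 22 mm wide; open, the fingers measure 114 mm over their backs; the gripper's body (76 mm by 85 mm) begins 54 mm behind the grasp point. The pads swing forward as they close: fully open they stand 13 mm farther back than shut.
Start: joints at [62.441, 19.091, 2.286, 83.961, -0.768, 76.965, -3.352], TCP at [0.242, -0.603, 0.207] pointing down, gripper open.
Joint ranges: [-147.57, 147.57], [-21.85, 119.76], [-74.77, 79.35], [14.55, 137.4], [-85.83, 265.84], [4.83, 119.75], [-152.11, 152.11]. Speed limits (degrees/s): [127.2, 127.2, 159.86, 159.86, 180, 180, 180].

## Interface

Orientations are given as a 3x3 rotation matrix whose columns are the frame's x, y, z axes.
In Python, from rig import manip, cams, workorder gives the robot as it stands.
- The arm moves only by the tool send_rows, never from a script. Its argument "deltas" is a list that holds one entry, the list of rows, each a list of 7 numbers: the shift along the world's x, y, z in cm, then the turn, a rotation vector about the world's x, y, z in rad, then the closure, from -1 (fully open) to 1 (shut), so that 0 is half open. A call has exactly 5 rows; each row shifts and turns the commanded pose from where the row before left it; what a row does not reach is not made up. A row lasts 1/8 s, in which the tool goes at most 62.5 mm and 10.7 degrees, less where a joint would pass 70% of its speed; a pose out of reach is approached as far as the arm can. A call is refused whole if a number of a shift passes 6.25 or a number of a turn 0.188, either way. A call with a gripper value outside its range is refused whole. The fingers move at their own pace and stop on an object; "squeeze" is the grip in N (left out, the last holds). Time passes only in rows, so rows that do not move let the fingers close, or fill a call up. It gives the time, the measured TCP pose, the force and the opening at its end, in the units of the state.
- manip.state(): the state, without advancing time (a new reading comes with each control period).
- cams.read_camera(name): name is "scene" or "top" or "wrist"; returns (picture, depth): 400x640x3 uint8, red, green, blue; 400x640 float32, m along the optical axis (not along the pixel's ray), 0 where there is no reading.
- cams.get_calibration(name): a dict with "fx", "fy", "cx", "cy" (pixels), "k1" (the pictures are not rectified: a ray, as slopes to the right and down, at radius r is drawn at 1 + k1 r^2 times it, then the intrinsics apply), "extrinsics" (4x4, takes a point from world to camera coordinates); the wrist camera has in their place "mount" (4x4, takes a point from camera to tool coordinates, whose origin is the TCP and whose axes are the tool frame's). Camera axes: x right, y down, z forward; pixel columns grow to the right and rows downward; lengths in m; the calibration is good to about 2 mm. A picture is of the moment at which its call begins: read the wrist's pose just before it. get_calibration takes no time and is no camera call.
- workorder.job_done(): hands the job in, once; it reports no verdict.
The state is a dict: "clock": time; "qpos": joint angles; "qd": joint speeds; "tau": joint torques, N m; "eef_pos": TCP position; "eef_rot": TCP orientation; "wrist_force": force on the tool from outside, world axes, zero at the start; "moment": the same for the moment, N m; "width": finger opening in m.
Only numpy, scipy, OpenCV 4.12 (cv2) and the standard library are available. Lean on these libraries where they do the work, as an engineer would, in place of code of your own. Each camera call takes 0.05 s, during which the arm holds its last target. There are 200 camera calls.

## Working session

There is one attempt and no reset: what is moved stays moved. The work goes in short steps, Python scripts to look and compute and a tool call to move; the robot and the scene stay as the last step left them, time stands still between calls to the robot, and variables do not carry over. Pictures are saved under pics/ and viewed, about 8 in all and at most 12, crops included, and the job is handed in when it is done.

Besides the shell and the picture viewer there is one more tool, called after "Emit:" by a JSON object that holds its "method" and its "body". send_rows: Moves the arm, as the interface text tells. Its arguments: {"type":"object","properties":{"deltas":{"type":"array","items":{"type":"array","items":{"type":"array","items":{"type":"number"}}}},"squeeze":{"type":"number"}},"required":["deltas"]}

```bash
mkdir -p pics; ls
cat > h.py <<'E'
import numpy as np, cv2
from rig import manip, cams, workorder
def grab(n):
    s=manip.state(); im,d=cams.read_camera(n); return s,im,d
def T(n,s):
    c=cams.get_calibration(n)
    if 'mount' in c:
        W=np.eye(4);W[:3,:3]=s['eef_rot'];W[:3,3]=s['eef_pos'];return c,W@np.array(c['mount'])
    return c,np.linalg.inv(np.array(c['extrinsics']))
def cloud(n,s,d):
    c,M=T(n,s); h,w=d.shape
    u,v=np.meshgrid(np.arange(w),np.arange(h))
    K=np.array([[c['fx'],0,c['cx']],[0,c['fy'],c['cy']],[0,0,1.]])
    p=cv2.undistortPoints(np.stack([u,v],-1).reshape(-1,1,2).astype(float),K,np.array([c['k1'],0,0,0.])).reshape(h,w,2)
    P=np.stack([p[...,0]*d,p[...,1]*d,d],-1)
    P=P@M[:3,:3].T+M[:3,3]; P[d<=0]=np.nan
    return P
def save(f,im): cv2.imwrite(f,im[...,::-1])
E
python3 - <<'E'
from h import *
s,im,d=grab('top'); save('pics/top.png',im); np.savez('top.npz',im=im,d=d)
s,im2,d2=grab('scene'); save('pics/scene.png',im2); np.savez('scene.npz',im=im2,d=d2)
print(s)
for n in('top','scene','wrist'): print(cams.get_calibration(n))
E
```

```text
pics
{'clock': 0.05, 'qpos': array([62.44135923, 19.13122882,  2.28451362, 84.01085472, -0.766195  ,
       76.96590079, -3.35057353]), 'qd': array([-0.03694128, -0.03952454, -0.07213687, -0.02197686, -0.09741204,
        0.06905026, -0.0208644 ]), 'tau': array([ 3.99206343e-03, -6.60654974e+01,  1.37190018e+00, -4.06891823e+01,
        1.71988516e-02,  9.32992960e-03, -4.03940714e-05]), 'eef_pos': array([ 0.24195532, -0.60275492,  0.20602901]), 'eef_rot': array([[ 3.72591758e-01, -9.27995072e-01, -7.27127750e-04],
       [-9.27993954e-01, -3.72592443e-01,  1.44673949e-03],
       [-1.61348943e-03,  1.35726944e-04, -9.99998689e-01]]), 'wrist_force': array([-0.13968738,  0.56447329, -0.20622043]), 'moment': array([-0.01593664,  0.00787274,  0.00777778]), 'width': 0.08604731868063126}
{'fx': 380.66365008599274, 'fy': 380.66365008599274, 'cx': 319.02067932439763, 'cy': 194.59090623376565, 'k1': -0.004118490993200582, 'extrinsics': array([[-0.02532966, -0.99967625,  0.00240849, -0.10731872],
       [-0.99803273,  0.02514965, -0.05742965,  0.55584231],
       [ 0.05735048, -0.00385843, -0
[... 261 characters left out ...]
6908,  0.00275686, -0.56893768],
       [-0.0514052 , -0.72937681, -0.68217811,  0.08030704],
       [ 0.05172048,  0.68022024, -0.73118084,  1.17860661],
       [ 0.        ,  0.        ,  0.        ,  1.        ]])}
{'fx': 342.99569374809874, 'fy': 342.99569374809874, 'cx': 326.3617654053391, 'cy': 197.41296876597642, 'k1': -0.03325927816557931, 'mount': array([[ 9.99998856e-01, -2.85692596e-04, -1.48518084e-03,
        -1.54577738e-03],
       [ 6.67498104e-04,  9.64551103e-01,  2.63895292e-01,
        -6.64751968e-02],
       [ 1.35713989e-03, -2.63895981e-01,  9.64550190e-01,
        -1.67909941e-01],
       [ 0.00000000e+00,  0.00000000e+00,  0.00000000e+00,
         1.00000000e+00]])}
```

View pics/top.png

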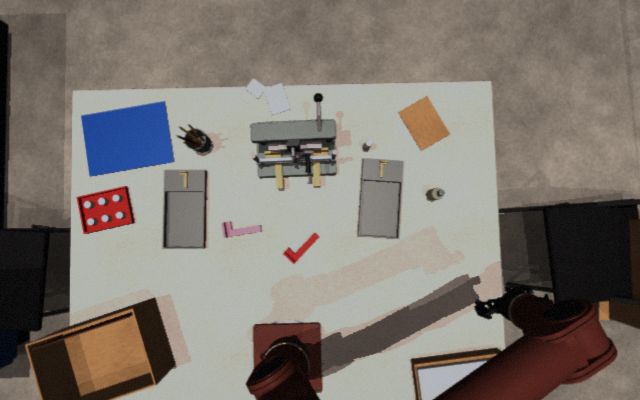

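View pics/scene.png

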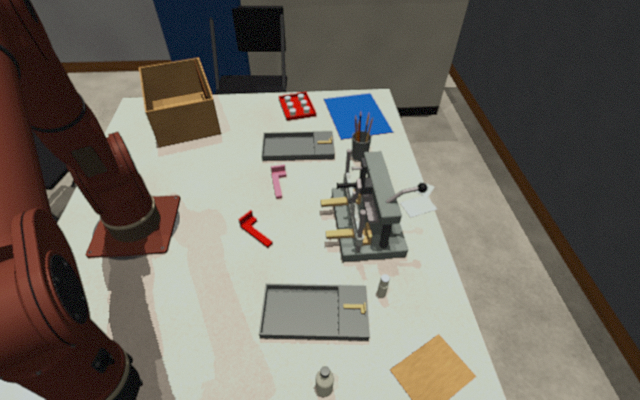

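The top view shows the press at (293,150), brace tails at (280,183) and (317,180), and trays at (185,210) and (380,200). The pot is at (195,138), glue stick at (367,146) and bottle at (436,194). Pink (240,230) and red (300,247) braces are decoys.

Run:
```python
from h import *
z=np.load('top.npz');im,d=z['im'],z['d'];P=cloud('top',None,d);np.save('Pt.npy',P)
a=cv2.resize(im[85:195,240:350],(440,440),interpolation=cv2.INTER_CUBIC)
b=cv2.resize(im[165:192,160:210],(350,189),interpolation=cv2.INTER_CUBIC)
c=cv2.resize(im[155:182,355:405],(350,189),interpolation=cv2.INTER_CUBIC)
sc=np.load('scene.npz');e=cv2.resize(sc['im'][140:265,310:440],(350,222+ -0),interpolation=cv2.INTER_CUBIC)
o=np.zeros((600,800,3),np.uint8);o[:440,:440]=a;o[:189,450:]=b;o[189:378,450:]=c;o[378:600,450:]=e
save('pics/crop1.png',o)
for n,(u,v) in dict(tailA=(280,185),tailB=(317,182),trL=(185,220),trR=(380,212),pot=(195,138),glue=(367,146),bot=(436,194),Lfl=(164,247),Lfr=(206,247),Lbl=(165,171),Lbr=(206,171),Rfl=(359,236),Rfr=(398,238),Rbl=(363,160),Rbr=(403,161),base=(300,174)).items(): print(n,P[v,u].round(3))
m=(abs(P[...,2]-.19)<.006)&(P[...,0]>.7)&(abs(P[...,1])<.25)
q=P[m];print('crosshead',len(q),q.min(0),q.max(0),cv2.minAreaRect((q[:,:2]*1000).astype(np.float32)))
m=(abs(P[...,2]-.04)<.006)&(P[...,0]>.5)&(abs(P[...,1]+.05)<.2)
q=P[m];print('bed',len(q),cv2.minAreaRect((q[:,:2]*1000).astype(np.float32)))
m=(P[...,2]>.2)&(P[...,0]>.5)&(abs(P[...,1]+.05)<.2)
for v,u in np.argwhere(m): print((u,v),P[v,u].round(3),im[v,u])
```

```text
tailA [0.586 0.009 0.053]
tailB [ 0.593 -0.115  0.06 ]
trL [0.477 0.347 0.003]
trR [ 0.488 -0.333  0.003]
pot [0.754 0.295 0.053]
glue [ 0.708 -0.285  0.073]
bot [ 0.541 -0.503  0.092]
Lfl [0.387 0.41  0.031]
Lfr [0.382 0.275 0.003]
Lbl [0.647 0.406 0.03 ]
Lbr [0.645 0.27  0.013]
Rfl [ 0.406 -0.257 -0.   ]
Rfr [ 0.397 -0.387  0.027]
Rbl [ 0.669 -0.277  0.021]
Rbr [ 0.661 -0.413  0.032]
base [ 0.624 -0.058  0.04 ]
crosshead 1498 [ 0.70116772 -0.17719831  0.18402511] [0.77065112 0.08134647 0.19577159] ((734.9155883789062, -47.75422668457031), (68.05420684814453, 258.6772766113281), 1.0067633390426636)
bed 1184 ((694.4737548828125, -47.59991455078125), (233.50621032714844, 268.45184326171875), 1.0211832523345947)
(np.int64(316), np.int64(93)) [ 0.837 -0.119  0.241] [ 99 100  99]
(np.int64(317), np.int64(93)) [ 0.836 -0.122  0.244] [80 81 78]
(np.int64(318), np.int64(93)) [ 0.837 -0.125  0.24 ] [78 80 73]
(np.int64(319), np.int64(93)) [ 0.835 -0.128  0.246] [83 82 77]
(np.int64(320), np.int64(93)) [ 0.836 -0.131  0.243] [119 120 111]
(np.int64(315), np.int64(94)) [ 0.835 -0.116  0.238] [
[... 28230 characters left out ...]
, np.int64(170)) [ 0.613 -0.09   0.231] [35 33 33]
(np.int64(309), np.int64(170)) [ 0.613 -0.093  0.231] [23 18 20]
(np.int64(310), np.int64(170)) [ 0.613 -0.096  0.229] [41 41 38]
(np.int64(306), np.int64(171)) [ 0.61  -0.084  0.233] [33 32 33]
(np.int64(307), np.int64(171)) [ 0.61  -0.087  0.229] [29 28 28]
(np.int64(308), np.int64(171)) [ 0.61  -0.09   0.229] [30 28 28]
(np.int64(309), np.int64(171)) [ 0.61  -0.093  0.234] [18 18 19]
(np.int64(310), np.int64(171)) [ 0.61  -0.096  0.228] [33 33 31]
(np.int64(311), np.int64(171)) [ 0.61  -0.099  0.228] [90 92 86]
(np.int64(307), np.int64(172)) [ 0.609 -0.087  0.216] [50 51 50]
(np.int64(308), np.int64(172)) [ 0.609 -0.09   0.213] [32 33 32]
```

View pics/crop1.png

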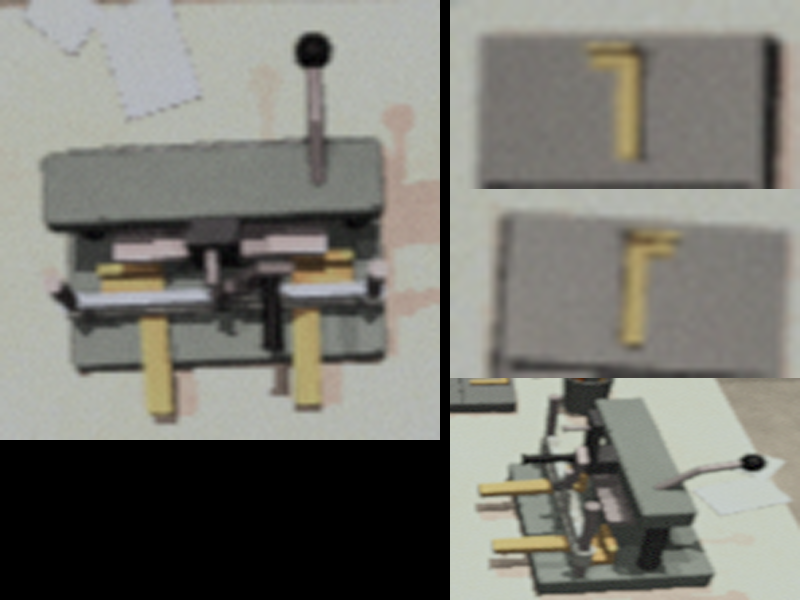

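Choices: the left brace (crop (155,350), foot left) has its tail near y≈+0.01. The right brace (crop (308,350), foot right) has its tail near y≈−0.115. The sample with its foot to the left is on the +y tray and the one with its foot to the right is on the −y tray. Pink and red are excluded. The handle is at about (0.635,−0.090,0.222), and the stud at about (0.666,−0.049,0.243). I'll move above the handle now.

Emit:
{"method": "send_rows", "body": {"deltas": [[[1.0,1.5,4.5,0,0,0.185,0],[2.0,2.5,4.5,0,0,0.185,0],[2.7,3.5,0,0,0,0.185,0],[2.7,3.5,0,0,0,0.185,0],[2.7,3.5,0,0,0,0.185,0]]]}}

```text
clock: 0.72
eef_pos: [0.3538, -0.4569, 0.2966]
eef_rot: [[0.967, -0.255, -0.0], [-0.255, -0.967, 0.0], [-0.0, -0.0, -1.0]]
wrist_force: [0.8, -0.8, 0.0]
width: 0.0427
```

Emit:
{"method": "send_rows", "body": {"deltas": [[[2.7,3.7,0,0,0,0.185,0],[2.7,3.7,0,0,0,0.185,0],[2.7,3.7,0,0,0,0.185,0],[2.7,3.7,0,0,0,0.185,0],[2.7,3.7,0,0,0,0.185,0]]]}}

```text
clock: 1.35
eef_pos: [0.4887, -0.2719, 0.2966]
eef_rot: [[0.786, 0.619, -0.001], [0.619, -0.786, 0.0], [-0.0, -0.0, -1.0]]
wrist_force: [1.0, -1.3, -0.3]
width: 0.0427
```

Emit:
{"method": "send_rows", "body": {"deltas": [[[2.7,3.7,0,0,0,0.185,0],[2.7,3.7,0,0,0,0.185,0],[2.7,3.7,0,0,0,0.185,0],[2.6,3.7,0,0,0,0.185,0],[2.0,2.0,0,0,0,0.185,0]]]}}

```text
clock: 1.98
eef_pos: [0.6159, -0.1024, 0.2966]
eef_rot: [[-0.024, 1.0, -0.0], [1.0, 0.024, 0.001], [0.001, -0.0, -1.0]]
wrist_force: [0.5, -0.2, -0.5]
width: 0.0427
```

Run:
```python
from h import *
s,im,d=grab('wrist'); save('pics/w1.png',im); P=cloud('wrist',s,d); np.savez('w1.npz',P=P,im=im)
x,y,z=P[...,0],P[...,1],P[...,2]
m=(z>.2)&(z<.235)&(x>.61)&(x<.65)&(y<-.06)&(y>-.13)
q=P[m];print('handle',len(q),np.median(q,0),q.min(0),q.max(0), np.polyfit(q[:,0],q[:,1],1))
m=(z>.235)&(z<.255)&(x>.64)&(x<.675)&(y<-.03)&(y>-.07)
q=P[m];print('stud',len(q),q.mean(0),q.min(0),q.max(0))
m=(abs(z-.04)<.004)&(x>.6)&(x<.645)&(abs(y+.05)<.13)
q=P[m];print('bed front by y')
for a in np.arange(-.16,.07,.02):
    k=q[abs(q[:,1]-a)<.01]
    if len(k)>5: print(round(a,2),np.percentile(k[:,0],2).round(4))
for nm,a,b in(('R',-.16,-.08),('L',-.03,.06)):
    for xx in(.59,.605,.62,.635,.65):
        k=P[(abs(z-.055)<.005)&(abs(x-xx)<.006)&(y>a)&(y<b)]
        if len(k)>5: print(nm,xx,len(k),k[:,1].min().round(4),k[:,1].max().round(4),np.median(k[:,2]).round(4))
    k=P[(abs(z-.055)<.006)&(x>.55)&(x<.65)&(y>a)&(y<b)]; print('tail end',np.percentile(k[:,0],1) if len(k) else None)
```

```text
handle 973 [ 0.62964862 -0.08847135  0.22928447] [ 0.61002662 -0.09684602  0.22331004] [ 0.64995433 -0.08026883  0.23319261] [ 0.03031886 -0.10751262]<stdin>:7: RuntimeWarning: Mean of empty slice.
  ret = um.true_divide(
Traceback (most recent call last):
ValueError: zero-size array to reduction operation minimum which has no identity
```

View pics/w1.png

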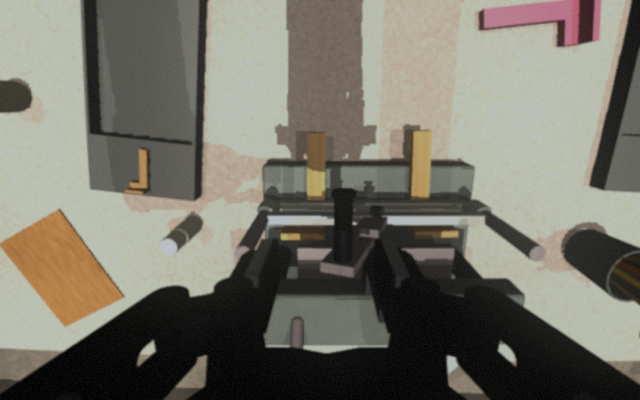

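The wrist view shows the handle at (343,225) between the finger tips, brace tails at (316,160) and (421,160), and the stud head at (377,213). The trays are left and right of these.

Run:
```python
import numpy as np
P=np.load('w1.npz')['P'];x,y,z=P[...,0],P[...,1],P[...,2]
m=(abs(z-.04)<.006)&(x>.6)&(x<.645)&(abs(y+.05)<.13)
q=P[m];print('bed front by y',len(q))
for a in np.arange(-.17,.08,.03):
    k=q[abs(q[:,1]-a)<.015]
    if len(k)>5: print(round(a,2),np.percentile(k[:,0],3).round(4))
for nm,a,b in(('R',-.16,-.08),('L',-.03,.06)):
    for xx in(.59,.605,.62,.635,.65):
        k=P[(abs(z-.055)<.006)&(abs(x-xx)<.006)&(y>a)&(y<b)]
        if len(k)>5: print(nm,xx,len(k),k[:,1].min().round(4),k[:,1].max().round(4),np.median(k[:,2]).round(4))
    k=P[(abs(z-.055)<.006)&(x>.55)&(x<.65)&(y>a)&(y<b)]; print('tail end',np.percentile(k[:,0],1) if len(k) else None)
print(P[206:222:3,377].round(4), P[213,365:392:4].round(4))
# tray walls in wrist view
m=(abs(z-.028)<.005)
for s in(1,-1):
    k=P[m&(s*y>.24)&(s*y<.45)&(x>.35)&(x<.7)]; print('tray',s,len(k),k.min(0).round(3) if len(k) else '',k.max(0).round(3) if len(k) else '')
T=np.load('Pt.npy')
import cv2
for s in(1,-1):
    X,Y,Z=T[...,0],T[...,1],T[...,2]
    k=T[(Z<.04)&(Z>.02)&(s*Y>.24)&(s*Y<.44)&(X>.36)&(X<.7)]
    print('tray rect',s,len(k),cv2.minAreaRect((k[:,:2]*1000).astype(np.float32)))
```

```text
bed front by y 3332
-0.17 0.623
-0.14 0.6225
-0.11 0.6216
-0.08 0.6215
-0.05 0.621
-0.02 0.6204
0.01 0.6069
0.04 0.6189
0.07 0.6184
R 0.59 189 -0.124 -0.1025 0.0558
R 0.605 191 -0.1239 -0.1022 0.0558
R 0.62 189 -0.1237 -0.1019 0.0558
R 0.635 176 -0.1237 -0.1028 0.0558
R 0.65 171 -0.1235 -0.1024 0.0557
tail end 0.5811753391002688
L 0.59 194 0.0015 0.0229 0.0558
L 0.605 190 0.0023 0.0243 0.0558
L 0.62 192 0.003 0.0258 0.056
L 0.635 180 0.0041 0.0261 0.0559
L 0.65 177 0.0046 0.0278 0.0558
tail end 0.5757164469255249
[[ 0.6526 -0.0453  0.1121]
 [ 0.6528 -0.0468  0.1226]
 [ 0.6562 -0.0465  0.122 ]
 [ 0.659  -0.0466  0.1235]
 [ 0.6618 -0.0467  0.1252]
 [ 0.6613 -0.0483  0.1363]] [[ 0.6609 -0.0578  0.1117]
 [ 0.6607 -0.0535  0.1119]
 [ 0.6579 -0.0504  0.1204]
 [ 0.6566 -0.0469  0.1244]
 [ 0.6575 -0.0421  0.1211]
 [ 0.6603 -0.0362  0.1119]
 [ 0.6603 -0.0318  0.1118]]
tray 1 2472 [0.448 0.27  0.023] [0.65  0.324 0.032]
tray -1 7164 [ 0.433 -0.413  0.023] [ 0.676 -0.251  0.033]
tray rect 1 1163 ((515.338623046875, 342.7912292480469), (142.95361328125, 267.8725891113281), 88.66841888427734)
tray rect -1 1087 ((535.9763793945312, -334.20556640625), (140.94198608398438, 270.48004150390625), 84.5390396118164)
```

Emit:
{"method": "send_rows", "body": {"deltas": [[[0.9,0.7,-1.0,0,0,0,0],[0.9,0.7,-2.0,0,0,0,0],[0,0,-2.2,0,0,0,0],[0,0,-2.2,0,0,0,0],[0,0,-2.0,0,0,0,0]]]}}

```text
clock: 2.65
eef_pos: [0.6325, -0.0918, 0.2006]
eef_rot: [[-0.013, 1.0, -0.002], [1.0, 0.013, -0.0], [-0.0, -0.002, -1.0]]
wrist_force: [0.2, -0.3, 0.1]
width: 0.043
```

Emit:
{"method": "send_rows", "body": {"deltas": [[[0,0,0,0,0,0,0.8],[0,0,0,0,0,0,0.8],[0,0,0,0,0,0,0.8],[0,0,0,0,0,0,0.8],[0,0,0,0,0,0,0.8]]], "squeeze": 40}}

```text
clock: 3.28
eef_pos: [0.6334, -0.0912, 0.2033]
eef_rot: [[-0.015, 1.0, 0.001], [1.0, 0.015, -0.0], [-0.0, 0.001, -1.0]]
wrist_force: [-0.7, -0.0, -0.1]
width: 0.0085
```

Run:
```python
from h import *
s,im,d=grab('wrist'); P=cloud('wrist',s,d)
s2,im2,d2=grab('scene');
o=np.zeros((400,800,3),np.uint8);o[:300,:480]=cv2.resize(im[100:400,120:600],(480,300));o[:320,480:]=cv2.resize(im2[120:280,290:450],(320,320),interpolation=cv2.INTER_CUBIC)
save('pics/w2.png',o);print(s['eef_pos'],s['width'],s['wrist_force'])
```

```text
[ 0.63338774 -0.09121294  0.20334617] 0.008532679786094118 [-0.72295578 -0.03039313 -0.11263499]
```

View pics/w2.png

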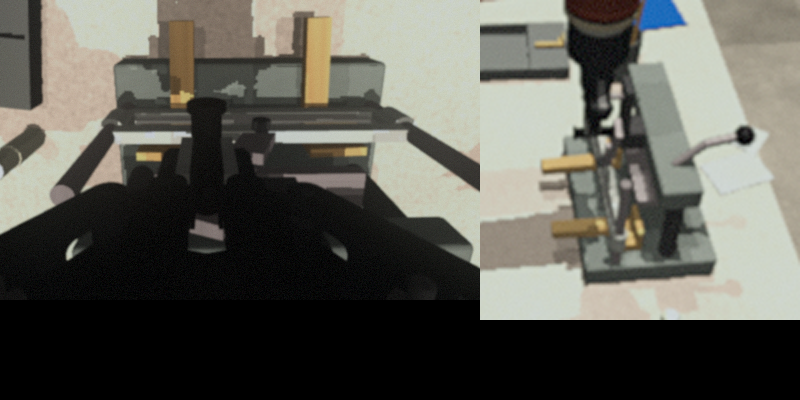

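Run:
```python
from h import *
s,im,d=grab('wrist'); P=cloud('wrist',s,d); print(s['width'],s['eef_pos'])
for v in (205,220,235,250,265,280):
    print(v,[(u,*(P[v,u]*1000).round(0).astype(int)) if d[v,u]>0 else (u,) for u in range(280,380,7)])
```

```text
0.00818299274799598 [ 0.63336246 -0.09127935  0.20323591]
205 [(280, np.int64(665), np.int64(-136), np.int64(41)), (287, np.int64(664), np.int64(-129), np.int64(41)), (294, np.int64(660), np.int64(-120), np.int64(56)), (301, np.int64(660), np.int64(-114), np.int64(56)), (308, np.int64(609), np.int64(-98), np.int64(227)), (315, np.int64(609), np.int64(-95), np.int64(227)), (322, np.int64(609), np.int64(-92), np.int64(227)), (329, np.int64(609), np.int64(-89), np.int64(228)), (336, np.int64(609), np.int64(-86), np.int64(227)), (343, np.int64(608), np.int64(-83), np.int64(228)), (350, np.int64(663), np.int64(-65), np.int64(41)), (357, np.int64(664), np.int64(-58), np.int64(40)), (364, np.int64(664), np.int64(-51), np.int64(40)), (371, np.int64(663), np.int64(-44), np.int64(41)), (378, np.int64(663), np.int64(-37), np.int64(41))]
220 [(280, np.int64(666), np.int64(-130), np.int64(83)), (287, np.int64(666), np.int64(-124), np.int64(83)), (294, np.int64(665), np.int64(-118), np.int64(84)), (301, np.int64(666), np.int64(-112), np.int64(82)), (308, np.int64(665), np.int64(-105), np.int64(83)
[... 2970 characters left out ...]
(-102), np.int64(274)), (294, np.int64(619), np.int64(-100), np.int64(274)), (301, np.int64(621), np.int64(-98), np.int64(271)), (308, np.int64(624), np.int64(-96), np.int64(265)), (315, np.int64(629), np.int64(-94), np.int64(257)), (322, np.int64(644), np.int64(-92), np.int64(229)), (329, np.int64(644), np.int64(-88), np.int64(230)), (336, np.int64(642), np.int64(-85), np.int64(232)), (343, np.int64(624), np.int64(-84), np.int64(266)), (350, np.int64(621), np.int64(-82), np.int64(272)), (357, np.int64(620), np.int64(-80), np.int64(272)), (364, np.int64(619), np.int64(-78), np.int64(274)), (371, np.int64(619), np.int64(-76), np.int64(274)), (378, np.int64(621), np.int64(-73), np.int64(271))]
```

Emit:
{"method": "send_rows", "body": {"deltas": [[[0,0,0,0,0,0,1],[0,0,0,0,0,0,1],[0,0,0.4,0,0,0,1],[0,0,0.8,0,0,0,1],[0,0,0.8,0,0,0,1]]], "squeeze": 60}}

```text
clock: 4.05
eef_pos: [0.6331, -0.0909, 0.2234]
eef_rot: [[-0.015, 1.0, -0.0], [1.0, 0.015, 0.0], [0.0, -0.0, -1.0]]
wrist_force: [-0.7, 0.2, 0.4]
width: 0.0003
```

Run:
```python
from h import *
s,im,d=grab('wrist'); P=cloud('wrist',s,d)
Q=(P-s['eef_pos'])@s['eef_rot']
m=(Q[...,2]<.03)&(Q[...,2]>-.12)&(abs(Q[...,0])<.06)&(abs(Q[...,1])<.04)
q=Q[m]; print(len(q))
for a in np.arange(-.1,.03,.01):
    k=q[abs(q[:,2]-a)<.005]
    if len(k)>3: print(round(a,3),len(k),k.min(0).round(3),k.max(0).round(3))
print(s['eef_pos'],s['width'],s['wrist_force'])
save('pics/w3.png',cv2.resize(im[180:330,240:420],(720,600),interpolation=cv2.INTER_CUBIC))
```

```text
50541
-0.1 13016 [-0.055 -0.019 -0.105] [ 0.06   0.006 -0.095]
-0.09 6091 [-0.048 -0.019 -0.095] [ 0.051  0.008 -0.085]
-0.08 7121 [-0.039 -0.015 -0.085] [ 0.043  0.009 -0.075]
-0.07 2439 [-0.032 -0.015 -0.075] [ 0.035  0.012 -0.065]
-0.06 1046 [-0.012 -0.013 -0.065] [ 0.015  0.011 -0.055]
-0.05 818 [-0.012 -0.012 -0.055] [ 0.015 -0.007 -0.045]
-0.04 671 [-0.012 -0.012 -0.045] [ 0.015 -0.007 -0.035]
-0.03 221 [-0.011 -0.012 -0.035] [ 0.014 -0.007 -0.03 ]
-0.01 545 [-0.007 -0.025 -0.009] [ 0.007 -0.002 -0.005]
-0.0 850 [-0.009 -0.025 -0.005] [0.008 0.006 0.005]
0.01 52 [-0.008 -0.025  0.005] [ 0.007 -0.024  0.009]
[ 0.63312409 -0.09094842  0.22340094] 0.00028326407195130866 [-0.72045792  0.16648892  0.3928173 ]
```

View pics/w3.png

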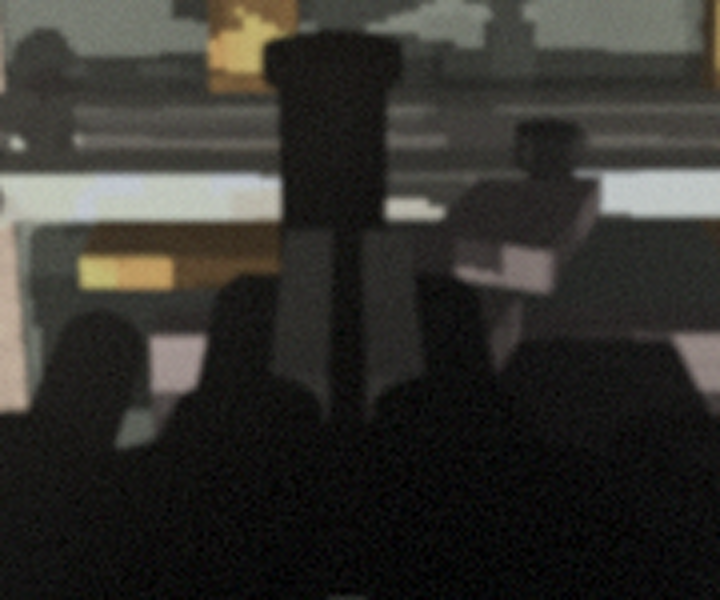

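The closed fingers (crop (305,300) and (390,300)) end about 28 mm short of the stated TCP. They sit on top of the handle and not around it, which explains the full closure and the missing weight. I'll open, go down about 48 mm and grip again.

Emit:
{"method": "send_rows", "body": {"deltas": [[[0,0,0.6,0,0,0,0],[0,0,0,0,0,0,0],[0,0,0,0,0,0,0],[0,0.2,-1.6,0,0,0,0],[0,0,-1.6,0,0,0,0]]]}}

```text
clock: 4.72
eef_pos: [0.6328, -0.0889, 0.1952]
eef_rot: [[-0.016, 1.0, -0.001], [1.0, 0.016, 0.0], [0.0, -0.001, -1.0]]
wrist_force: [-0.3, 0.0, 0.0]
width: 0.0425
```

Emit:
{"method": "send_rows", "body": {"deltas": [[[0,0,-1.2,0,0,0,0],[0,0,-1.0,0,0,0,0],[0,0,0,0,0,0,0.6],[0,0,0,0,0,0,1],[0,0,0,0,0,0,1]]]}}

```text
clock: 5.35
eef_pos: [0.6333, -0.0893, 0.1752]
eef_rot: [[-0.015, 1.0, 0.0], [1.0, 0.015, -0.0], [-0.0, 0.0, -1.0]]
wrist_force: [0.0, -0.4, -0.9]
width: 0.0125
```

Emit:
{"method": "send_rows", "body": {"deltas": [[[0,0,0,0,0,0,1],[0,0,0.4,0,0,0,1],[0,0,0.7,0,0,0,1],[0,0,0.7,0,0,0,1],[0,0,0.7,0,0,0,1]]]}}

```text
clock: 5.98
eef_pos: [0.6332, -0.0888, 0.2004]
eef_rot: [[-0.016, 1.0, 0.0], [1.0, 0.016, 0.0], [0.0, 0.0, -1.0]]
wrist_force: [1.9, 1.3, -6.6]
width: 0.012
```

Emit:
{"method": "send_rows", "body": {"deltas": [[[0,0,1.0,0,0,0,1],[0,0,1.0,0,0,0,1],[0,0,1.0,0,0,0,1],[0,0,1.0,0,0,0,1],[0,0,0.7,0,0,0,1]]]}}

```text
clock: 6.6
eef_pos: [0.6332, -0.0891, 0.2477]
eef_rot: [[-0.015, 1.0, 0.0], [1.0, 0.015, -0.0], [-0.0, 0.0, -1.0]]
wrist_force: [3.1, 2.6, -7.5]
width: 0.0121
```

Run:
```python
from h import *
s,im,d=grab('wrist'); P=cloud('wrist',s,d); x,y,z=P[...,0],P[...,1],P[...,2]
m=(z>.27)&(z<.31)&(x>.605)&(x<.62)&(y<-.06)&(y>-.13)
q=P[m];print('handle',len(q),np.median(q,0),q[:,2].max()if len(q) else'')
s2,a,b=grab('top');Q=cloud('top',s2,b)
m=(abs(Q[...,0]-.664)<.012)&(Q[...,2]>.1)&(Q[...,2]<.2)&(Q[...,1]>0)&(Q[...,1]<.06);print('rail',np.median(Q[m],0),m.sum())
S,c,e=grab('scene');
save('pics/w4.png',np.hstack([cv2.resize(im[120:320,230:430],(400,400)),cv2.resize(c[110:270,290:450],(400,400),interpolation=cv2.INTER_CUBIC)]))
print(s['eef_pos'],s['wrist_force'],s['width'])
```

```text
handle 1731 [ 0.61052415 -0.08798481  0.30144909] 0.3060458250933943
rail [0.66248543 0.03427675 0.18946615] 108
[ 0.63316621 -0.08910821  0.24767904] [ 3.10128679  2.63387116 -7.46583799] 0.01208111610200338
```

View pics/w4.png

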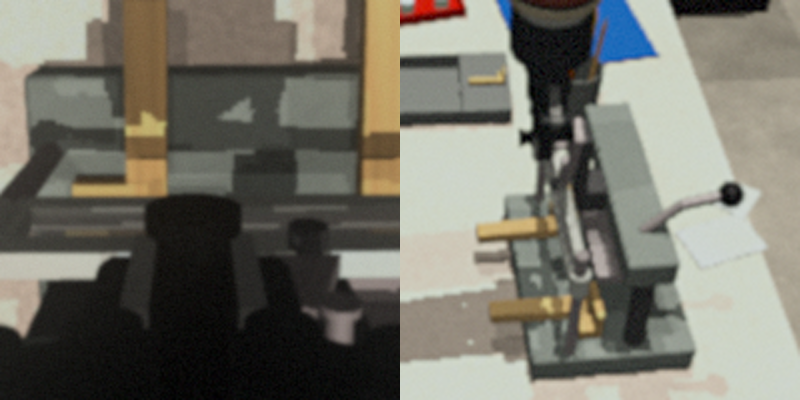

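Emit:
{"method": "send_rows", "body": {"deltas": [[[0,0.8,0.27,0,0,0,1],[0,0.9,0.22,0,0,0,1],[0,0.8,0.13,0,0,0,1],[0,0.8,0.08,0,0,0,1],[0,0.7,0.02,0,0,0,1]]], "squeeze": 45}}

```text
clock: 7.38
eef_pos: [0.6325, -0.049, 0.2538]
eef_rot: [[-0.015, 1.0, -0.002], [1.0, 0.015, -0.001], [-0.001, -0.002, -1.0]]
wrist_force: [-3.8, -5.1, -6.6]
width: 0.0122
```

Emit:
{"method": "send_rows", "body": {"deltas": [[[0,0,0,0,0,0,1],[0,0,-0.3,0,0,0,1],[0,0,-0.3,0,0,0,1],[0,0,-0.3,0,0,0,1],[0,0,0,0,0,0,1]]]}}

```text
clock: 8.0
eef_pos: [0.6326, -0.0485, 0.2451]
eef_rot: [[-0.016, 1.0, -0.001], [1.0, 0.016, 0.001], [0.001, -0.001, -1.0]]
wrist_force: [-5.3, -0.4, -4.4]
width: 0.0123
```

Emit:
{"method": "send_rows", "body": {"deltas": [[[0,0,-0.2,0,0,0,1],[0,0,-0.2,0,0,0,1],[0,0,-0.1,0,0,0,1],[0,0,0,0,0,0,1],[0,0,0,0,0,0,1]]]}}

```text
clock: 8.62
eef_pos: [0.6329, -0.0484, 0.2443]
eef_rot: [[-0.015, 1.0, 0.002], [1.0, 0.015, -0.0], [-0.0, 0.002, -1.0]]
wrist_force: [-17.4, -0.6, 20.7]
width: 0.0121
```

Emit:
{"method": "send_rows", "body": {"deltas": [[[0,0,0.15,0,0,0,1],[0,0,0.15,0,0,0,1],[0,0,0,0,0,0,1],[0,0,0,0,0,0,1],[0,0,0,0,0,0,1]]]}}

```text
clock: 9.25
eef_pos: [0.6327, -0.0484, 0.2447]
eef_rot: [[-0.016, 1.0, 0.0], [1.0, 0.016, 0.0], [0.0, 0.0, -1.0]]
wrist_force: [-9.5, 0.6, 6.4]
width: 0.0125
```

Run:
```python
from h import *
s2,a,b=grab('top');Q=cloud('top',s2,b)
m=(abs(Q[...,0]-.664)<.012)&(Q[...,2]>.1)&(Q[...,2]<.2)&(Q[...,1]>0)&(Q[...,1]<.06);print('rail',np.median(Q[m],0),m.sum())
s,im,d=grab('wrist'); P=cloud('wrist',s,d); x,y,z=P[...,0],P[...,1],P[...,2]
m=(z>.27)&(z<.31)&(x>.605)&(x<.62)&(y<-.03)&(y>-.08)
q=P[m];print('handle',len(q),np.median(q,0),s['wrist_force'])
```

```text
rail [nan nan nan] 0
handle 1743 [ 0.61011381 -0.04727266  0.29621586] [-10.39010251   0.42780259   5.21364262]
  return _methods._mean(a, axis=axis, dtype=dtype,
  ret = um.true_divide(
```

Guard height works out to about 0.060, which matches the seated value. I'll release it, retreat upwards and check.

Emit:
{"method": "send_rows", "body": {"deltas": [[[0,0,0.05,0,0,0,0.4],[0,0,0,0,0,0,0],[0,0,0,0,0,0,0],[0,0,1.0,0,0,0,0],[0,0,2.0,0,0,0,0]]]}}

```text
clock: 9.98
eef_pos: [0.6329, -0.0492, 0.2738]
eef_rot: [[-0.015, 1.0, -0.001], [1.0, 0.015, 0.0], [0.0, -0.001, -1.0]]
wrist_force: [0.6, -0.1, -0.3]
width: 0.0425
```

Emit:
{"method": "send_rows", "body": {"deltas": [[[0,0,3,0,0,0,0],[-2,0,3,0,0,0,0],[-4,0,0,0,0,0,0],[-5,0,0,0,0,0,0],[-3,0,0,0,0,0,0]]]}}

```text
clock: 10.6
eef_pos: [0.4917, -0.0489, 0.3347]
eef_rot: [[-0.015, 1.0, 0.001], [1.0, 0.015, -0.001], [-0.001, 0.001, -1.0]]
wrist_force: [0.2, 0.5, 0.5]
width: 0.0426
```

Run:
```python
from h import *
s,im,d=grab('wrist'); P=cloud('wrist',s,d); x,y,z=P[...,0],P[...,1],P[...,2];np.savez('w5.npz',P=P,im=im)
m=(z>.26)&(z<.33)&(x>.6)&(x<.66)&(y<-.02)&(y>-.15)
q=P[m];print('handle',len(q),np.median(q,0).round(4) if len(q) else '',s['eef_pos'])
for nm,a,b in(('R',-.16,-.08),('L',-.03,.06)):
    for xx in(.59,.605,.62):
        k=P[(abs(z-.055)<.006)&(abs(x-xx)<.006)&(y>a)&(y<b)]
        if len(k)>5: print(nm,xx,len(k),k[:,1].min().round(4),k[:,1].max().round(4),np.median(k[:,2]).round(4))
    k=P[(abs(z-.055)<.006)&(x>.55)&(x<.65)&(y>a)&(y<b)]; print('tail end',np.percentile(k[:,0],1) if len(k) else None)
t,a,b=grab('scene')
save('pics/w5.png',np.hstack([cv2.resize(im[150:400,170:470],(400,333)),cv2.resize(a[110:243,290:450],(400,333),interpolation=cv2.INTER_CUBIC)]))
```

```text
handle 0  [ 0.49169271 -0.04890433  0.33465091]
R 0.59 141 -0.1244 -0.102 0.0555
R 0.605 107 -0.123 -0.1019 0.0556
R 0.62 60 -0.1123 -0.1021 0.0556
tail end 0.5804901059557608
L 0.59 128 0.0017 0.0232 0.0559
L 0.605 122 0.0024 0.0236 0.0559
L 0.62 111 0.0031 0.022 0.0557
tail end 0.5750044874302107
```

View pics/w5.png

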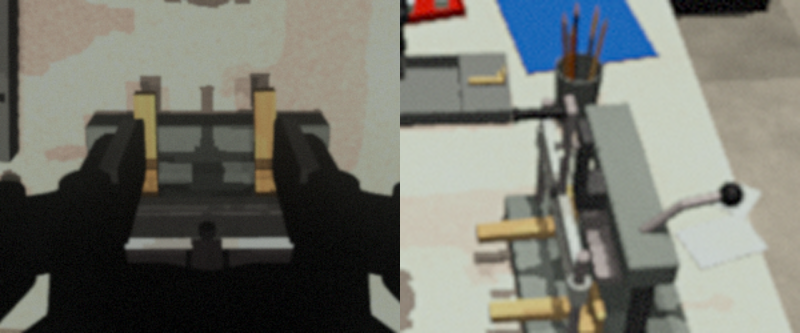

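The guard hangs up by itself: its rail is raised in the left view at (210,245) and the bar is upright in the right view at (540,112). The braces haven't moved. I'll take the left brace now, with the tool tilted back 0.25 rad so the wrist stays clear of the handle.

Emit:
{"method": "send_rows", "body": {"deltas": [[[2.0,2.1,-3.0,0,-0.125,0.018,0],[2.0,2.0,-5.0,0,-0.125,0.017,0],[2.0,2.0,-5.0,0,0,0,0],[2.5,0,-5.0,0,0,0,0],[2.5,0,-5.4,0,0,0,0]]]}}

```text
clock: 11.32
eef_pos: [0.6053, 0.0123, 0.0994]
eef_rot: [[-0.05, 0.967, 0.25], [0.999, 0.05, 0.004], [-0.008, 0.25, -0.968]]
wrist_force: [0.3, -1.9, 0.7]
width: 0.0427
```

Run:
```python
from h import *
s,im,d=grab('wrist'); P=cloud('wrist',s,d); x,y,z=P[...,0],P[...,1],P[...,2]
print(s['eef_pos'],s['eef_rot'][:,2])
Q=(P-s['eef_pos'])@s['eef_rot']
m=(Q[...,2]<.0)&(Q[...,2]>-.06)&(abs(Q[...,0])<.06)&(abs(Q[...,1])<.03)
q=Q[m];print('tips tool z',np.percentile(q[:,2],98))
for xx in(.585,.6):
    k=P[(abs(z-.055)<.006)&(abs(x-xx)<.006)&(y>-.03)&(y<.06)]
    if len(k)>5: print('L',xx,len(k),k[:,1].min().round(4),k[:,1].max().round(4),np.median(k[:,2]).round(4))
```

```text
[0.60533808 0.01227604 0.09944275] [ 0.25022851  0.0043823  -0.96817689]
tips tool z -0.02945801735264197
L 0.585 652 0.0012 0.023 0.0558
L 0.6 592 0.0016 0.0241 0.0558
```

Emit:
{"method": "send_rows", "body": {"deltas": [[[-0.3,0,-2.5,0,0,0,0],[0,0,-2.5,0,0,0,0],[0,0,-2.5,0,0,0,0],[0,0,-1.4,0,0,0,0],[0,0,0,0,0,0,0.3]]]}}

```text
clock: 12.0
eef_pos: [0.6, 0.0121, 0.01]
eef_rot: [[-0.05, 0.968, 0.246], [0.999, 0.05, 0.005], [-0.008, 0.246, -0.969]]
wrist_force: [-0.6, 0.0, 0.6]
width: 0.0302
```

Emit:
{"method": "send_rows", "body": {"deltas": [[[0,0,0,0,0,0,0.6],[0,0,0,0,0,0,1],[0,0,0,0,0,0,1],[0,0,0,0,0,0,1],[0,0,0.2,0,0,0,1]]], "squeeze": 70}}

```text
clock: 12.62
eef_pos: [0.6001, 0.0118, 0.0127]
eef_rot: [[-0.049, 0.968, 0.247], [0.999, 0.05, 0.004], [-0.008, 0.247, -0.969]]
wrist_force: [0.3, 0.3, -1.2]
width: 0.0204
```

Emit:
{"method": "send_rows", "body": {"deltas": [[[0,0,0.6,0,0,0,1],[-1.0,-0.04,0.2,0,0,0,1],[-2.0,-0.1,0,0,0,0,1],[-2.5,-0.1,0,0,0,0,1],[-2.5,-0.1,0,0,0,0,1]]]}}

```text
clock: 13.25
eef_pos: [0.5187, 0.0084, 0.0204]
eef_rot: [[-0.049, 0.968, 0.247], [0.999, 0.05, 0.004], [-0.009, 0.247, -0.969]]
wrist_force: [-1.2, 0.5, -1.0]
width: 0.0205
```

Emit:
{"method": "send_rows", "body": {"deltas": [[[-2.5,-0.1,0,0,0,0,1],[-2.5,-0.1,0,0,0,0,1],[-2.5,0,0,0,0,0,1],[0,0,2.5,0,0,0,1],[0,0,2.5,0,0,0,1]]]}}

```text
clock: 13.88
eef_pos: [0.444, 0.0063, 0.0709]
eef_rot: [[-0.049, 0.968, 0.247], [0.999, 0.05, 0.004], [-0.009, 0.247, -0.969]]
wrist_force: [0.5, 0.7, -0.4]
width: 0.0209
```

Run:
```python
from h import *
s,im,d=grab('top'); Q=cloud('top',s,d); np.savez('top2.npz',im=im,P=Q); print(s['eef_pos'],s['wrist_force'],s['width'])
w,wi,wd=grab('wrist')
save('pics/t2.png',np.hstack([cv2.resize(im[100:260,150:420],(500,296),interpolation=cv2.INTER_CUBIC),cv2.resize(wi,(300,296))]))
```

```text
[0.44398166 0.00629485 0.07093267] [ 0.51167254  0.65137634 -0.38259153] 0.020914862576202217
```

View pics/t2.png

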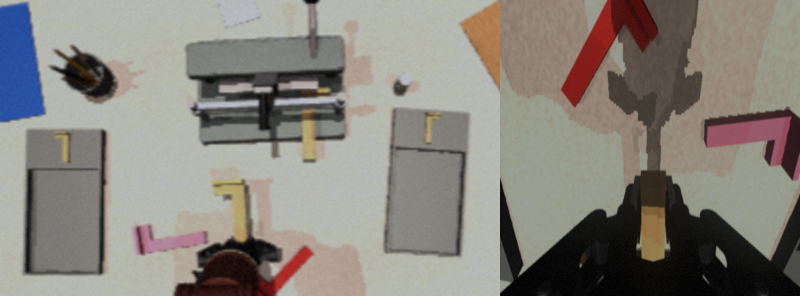

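The left brace is out and held (left view (235,205)). The guard rail is still up, and the right brace is still in place at (308,135).

Emit:
{"method": "send_rows", "body": {"deltas": [[[0.2,2.4,1.0,0,0,0,1],[0.2,3.5,0,0,0,0,1],[0.2,3.5,0,0,0,0,1],[0.2,3.5,0,0,0,0,1],[0.2,3.5,0,0,0,-0.03,1]]]}}

```text
clock: 14.6
eef_pos: [0.4545, 0.171, 0.0799]
eef_rot: [[-0.018, 0.969, 0.247], [1.0, 0.02, -0.004], [-0.009, 0.247, -0.969]]
wrist_force: [-0.1, -1.1, 0.3]
width: 0.0205
```

Emit:
{"method": "send_rows", "body": {"deltas": [[[0,3.5,0,0,0,-0.03,1],[0,3.5,0,0,0,0,1],[0,3.5,0,0,0,0,1],[0,3.0,0,0,0,0,1],[0,2.0,0,0,0,0,1]]]}}

```text
clock: 15.22
eef_pos: [0.454, 0.3269, 0.0795]
eef_rot: [[0.009, 0.969, 0.246], [1.0, -0.007, -0.01], [-0.008, 0.246, -0.969]]
wrist_force: [0.4, -0.9, 0.0]
width: 0.0207
```

Run:
```python
from h import *
s,im,d=grab('top'); Q=cloud('top',s,d); print(s['eef_pos'],s['eef_rot'][:,0],s['wrist_force'])
hsv=cv2.cvtColor(im,cv2.COLOR_RGB2HSV)
m=(hsv[...,0]>12)&(hsv[...,0]<32)&(hsv[...,1]>90)&(Q[...,2]>.05)&(Q[...,1]>.2)&(Q[...,1]<.45)&(Q[...,0]<.62)
q=Q[m];print(len(q),q.min(0).round(3),q.max(0).round(3))
for a in np.arange(.43,.62,.015):
    k=q[abs(q[:,0]-a)<.0075]
    if len(k): print(a.round(3),len(k),k[:,1].min().round(3),k[:,1].max().round(3),np.median(k[:,2]).round(3))
X,Y,Z=Q[...,0],Q[...,1],Q[...,2]
fl=Q[(Z<.012)&(Z>-.002)&(Y>.26)&(Y<.42)&(X>.37)&(X<.58)]
rim=Q[(abs(Z-.028)<.006)&(Y>.2)&(Y<.5)&(X>.37)&(X<.66)];print('rim',np.percentile(rim,[1,99],axis=0).round(3))
```

```text
[0.45398714 0.32688387 0.07946286] [ 0.00896699  0.99993067 -0.00763221] [ 0.36042735 -0.88022015  0.0017306 ]
1132 [-0.032  0.235  0.05 ] [0.553 0.45  0.511]
0.43 1 0.295 0.295 0.25
0.445 22 0.306 0.339 0.126
0.46 31 0.315 0.338 0.122
0.475 36 0.315 0.338 0.123
0.49 35 0.314 0.335 0.123
0.505 34 0.315 0.336 0.122
0.52 31 0.314 0.335 0.123
0.535 68 0.313 0.366 0.123
0.55 57 0.313 0.366 0.129
rim [[0.381 0.225 0.022]
 [0.649 0.413 0.034]]
```

Emit:
{"method": "send_rows", "body": {"deltas": [[[0,0,-3.0,0,0,0,1],[0,0,-3.0,0,0,0,1],[0,0,-2.5,0,0,0,1],[0,0,-1.2,0,0,0,1],[0,0,-0.4,0,0,0,1]]]}}

```text
clock: 15.9
eef_pos: [0.4543, 0.3246, -0.0186]
eef_rot: [[0.011, 0.969, 0.248], [1.0, -0.007, -0.015], [-0.013, 0.248, -0.969]]
wrist_force: [-35.3, -24.6, 82.5]
width: 0.0205
```

Emit:
{"method": "send_rows", "body": {"deltas": [[[0,0,0.45,0,0,0,1],[0,0,0,0,0,0,1],[0,0,0,0,0,0,1],[0,0,0,0,0,0,1],[0,0,0,0,0,0,1]]]}}

```text
clock: 16.52
eef_pos: [0.4551, 0.3253, -0.0161]
eef_rot: [[0.011, 0.969, 0.247], [1.0, -0.008, -0.011], [-0.008, 0.247, -0.969]]
wrist_force: [-0.9, -0.6, -1.2]
width: 0.0202
```

Emit:
{"method": "send_rows", "body": {"deltas": [[[0,0,0,0,0,0,0.2],[0,0,0,0,0,0,0],[0,0,0,0,0,0,0],[0,0,1.5,0,0,0,0],[0,0,3.5,0,0,0,0]]]}}

```text
clock: 17.15
eef_pos: [0.4543, 0.325, 0.0343]
eef_rot: [[0.01, 0.969, 0.245], [1.0, -0.008, -0.011], [-0.009, 0.245, -0.969]]
wrist_force: [0.7, -0.3, 0.9]
width: 0.0427
```

Emit:
{"method": "send_rows", "body": {"deltas": [[[-0.5,-3.0,5.0,0,0,0,0],[0,-6.0,5.0,0,0,0.012,0],[0,-6.0,0,0,0,0.012,0],[0,-6.0,0,0,0,0,0],[0,-6.0,0,0,0,0,0]]]}}

```text
clock: 17.77
eef_pos: [0.4505, 0.0909, 0.1167]
eef_rot: [[-0.008, 0.969, 0.246], [1.0, 0.01, -0.007], [-0.009, 0.246, -0.969]]
wrist_force: [2.0, -0.7, 0.5]
width: 0.043
```

```bash
cat > chk.py <<'E'
from h import *
def chk(sgn,xmax=.585):
    s,im,d=grab('top'); Q=cloud('top',s,d); print(s['eef_pos'],s['clock'])
    hsv=cv2.cvtColor(im,cv2.COLOR_RGB2HSV)
    m=(hsv[...,0]>12)&(hsv[...,0]<32)&(hsv[...,1]>90)&(Q[...,2]<.07)&(sgn*Q[...,1]>.24)&(sgn*Q[...,1]<.42)&(Q[...,0]<xmax)&(Q[...,0]>.38)
    q=Q[m];print(len(q),q.min(0).round(3),q.max(0).round(3))
    for a in np.arange(.38,.62,.015):
        k=q[abs(q[:,0]-a)<.0075]
        if len(k): print(a.round(3),len(k),k[:,1].min().round(3),k[:,1].max().round(3),np.median(k[:,2]).round(4))
    m=(abs(Q[...,0]-.664)<.015)&(Q[...,2]>.1)&(Q[...,2]<.2)&(Q[...,1]>0)&(Q[...,1]<.06);print('guard rail z',np.median(Q[m][:,2]) if m.any() else 'hidden')
    return s,im,Q
E
python3 - <<'E'
from chk import *
s,im,Q=chk(1)
w,wi,wd=grab('wrist');P=cloud('wrist',w,wd);x,y,z=P[...,0],P[...,1],P[...,2]
E
```

```text
[0.45052899 0.09087059 0.11674582] 17.775
267 [0.435 0.311 0.011] [0.552 0.362 0.049]
0.44 24 0.314 0.333 0.0187
0.455 25 0.314 0.333 0.019
0.47 29 0.314 0.333 0.0178
0.485 25 0.313 0.333 0.0187
0.5 29 0.312 0.332 0.0175
0.515 25 0.314 0.333 0.0189
0.53 33 0.314 0.362 0.0192
0.545 77 0.311 0.361 0.0219
guard rail z 0.17668927978254123
```

Emit:
{"method": "send_rows", "body": {"deltas": [[[1.0,-5.0,-0.5,0,0,0,0],[3.0,-5.0,-0.5,0,0,0,0],[4.0,-5.0,-0.5,0,0,0,0],[4.0,-4.0,0,0,0,0,0],[3.5,-1.4,0,0,0,0,0]]]}}

```text
clock: 18.5
eef_pos: [0.6053, -0.1131, 0.1007]
eef_rot: [[-0.005, 0.97, 0.243], [1.0, 0.006, -0.006], [-0.007, 0.243, -0.97]]
wrist_force: [-1.2, 0.5, 0.8]
width: 0.0428
```

Run:
```python
from h import *
s,im,d=grab('wrist'); P=cloud('wrist',s,d); x,y,z=P[...,0],P[...,1],P[...,2]
print(s['eef_pos'])
for xx in(.585,.6):
    k=P[(abs(z-.055)<.006)&(abs(x-xx)<.006)&(y<-.08)&(y>-.15)]
    if len(k)>5: print('R',xx,len(k),k[:,1].min().round(4),k[:,1].max().round(4),np.median(k[:,2]).round(4))
k=P[(abs(z-.055)<.006)&(x>.55)&(x<.65)&(y<-.08)&(y>-.15)]; print('tail end',np.percentile(k[:,0],1))
```

```text
[ 0.60534659 -0.11313808  0.10070839]
R 0.585 685 -0.1245 -0.1025 0.0556
R 0.6 590 -0.1243 -0.1026 0.0558
tail end 0.5807709565710212
```

Aligned within 1 mm. Descending and gripping.

Emit:
{"method": "send_rows", "body": {"deltas": [[[0,0,-2.5,0,0,0,0],[0,0,-2.5,0,0,0,0],[0,0,-2.5,0,0,0,0],[0,0,-1.2,0,0,0,0],[0,0,0,0,0,0,0.3]]]}}

```text
clock: 19.18
eef_pos: [0.6038, -0.1096, 0.0133]
eef_rot: [[-0.009, 0.97, 0.242], [1.0, 0.01, -0.005], [-0.007, 0.242, -0.97]]
wrist_force: [-0.9, 0.0, 0.7]
width: 0.0302
```

Emit:
{"method": "send_rows", "body": {"deltas": [[[0,0,0,0,0,0,0.6],[0,0,0,0,0,0,1],[0,0,0,0,0,0,1],[0,0,0,0,0,0,1],[0,0,0.2,0,0,0,1]]]}}

```text
clock: 19.8
eef_pos: [0.6038, -0.1101, 0.0153]
eef_rot: [[-0.008, 0.97, 0.242], [1.0, 0.01, -0.005], [-0.007, 0.242, -0.97]]
wrist_force: [-0.5, -0.0, -1.5]
width: 0.0202
```

Emit:
{"method": "send_rows", "body": {"deltas": [[[0,0,0.6,0,0,0,1],[-1.0,0,0.2,0,0,0,1],[-2.0,0.05,0,0,0,0,1],[-2.5,0.05,0,0,0,0,1],[-2.5,0.05,0,0,0,0,1]]]}}

```text
clock: 20.42
eef_pos: [0.5223, -0.1085, 0.023]
eef_rot: [[-0.008, 0.97, 0.242], [1.0, 0.01, -0.005], [-0.008, 0.242, -0.97]]
wrist_force: [0.5, -0.1, -0.3]
width: 0.0202
```

Emit:
{"method": "send_rows", "body": {"deltas": [[[-2.5,0,0,0,0,0,1],[-2.5,0,0,0,0,0,1],[-2.0,0,1.0,0,0,0,1],[0,-1.0,2.5,0,0,0,1],[0,-2.0,2.5,0,0,-0.02,1]]]}}

```text
clock: 21.05
eef_pos: [0.4528, -0.1384, 0.0837]
eef_rot: [[0.011, 0.97, 0.242], [1.0, -0.009, -0.011], [-0.008, 0.242, -0.97]]
wrist_force: [0.0, -0.4, -0.7]
width: 0.0203
```

Emit:
{"method": "send_rows", "body": {"deltas": [[[0,-3.3,0,0,0,-0.02,1],[0,-3.3,0,0,0,-0.02,1],[0.2,-3.3,0,0,0,-0.02,1],[0.4,-3.3,0,0,0,0,1],[0.4,-3.0,0,0,0,0,1]]]}}

```text
clock: 21.68
eef_pos: [0.4626, -0.3028, 0.0813]
eef_rot: [[0.074, 0.968, 0.239], [0.997, -0.07, -0.023], [-0.006, 0.24, -0.971]]
wrist_force: [1.1, 0.7, -0.6]
width: 0.02
```

Run:
```python
from h import *
s,im,d=grab('top'); Q=cloud('top',s,d); print(s['eef_pos'],s['eef_rot'][:,0],s['wrist_force'])
hsv=cv2.cvtColor(im,cv2.COLOR_RGB2HSV)
m=(hsv[...,0]>12)&(hsv[...,0]<32)&(hsv[...,1]>90)&(Q[...,2]>.07)&(Q[...,2]<.2)&(Q[...,1]<-.15)&(Q[...,1]>-.45)&(Q[...,0]<.65)
q=Q[m];print(len(q),q.min(0).round(3),q.max(0).round(3))
for a in np.arange(.43,.64,.015):
    k=q[abs(q[:,0]-a)<.0075]
    if len(k): print(a.round(3),len(k),k[:,1].min().round(3),k[:,1].max().round(3),np.median(k[:,2]).round(3))
w,wi,wd=grab('wrist')
save('pics/t3.png',np.hstack([cv2.resize(im[100:260,150:420],(500,296),interpolation=cv2.INTER_CUBIC),cv2.resize(wi,(300,296))]))
```

```text
[ 0.46264136 -0.30276131  0.08127284] [ 0.07365152  0.99726782 -0.00568747] [ 1.06543414  0.73599953 -0.6039679 ]
284 [ 0.453 -0.348  0.105] [ 0.563 -0.28   0.186]
0.46 26 -0.313 -0.28 0.124
0.475 30 -0.311 -0.293 0.122
0.49 33 -0.314 -0.294 0.121
0.505 34 -0.314 -0.296 0.121
0.52 25 -0.315 -0.298 0.121
0.535 37 -0.338 -0.298 0.12
0.55 80 -0.348 -0.3 0.121
0.565 19 -0.337 -0.302 0.145
```

View pics/t3.png

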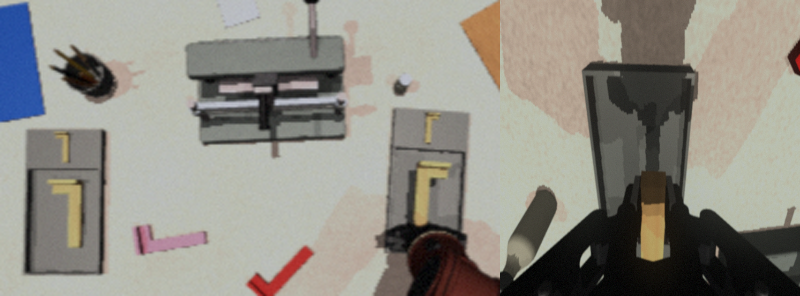

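Emit:
{"method": "send_rows", "body": {"deltas": [[[0,-0.4,-3.0,0,0,0,1],[0,-0.4,-3.0,0,0,0,1],[0,0,-2.3,0,0,0,1],[0,0,-1.0,0,0,0,1],[0,0,-0.4,0,0,0,1]]]}}

```text
clock: 22.4
eef_pos: [0.4635, -0.3083, -0.0146]
eef_rot: [[0.072, 0.968, 0.24], [0.997, -0.068, -0.023], [-0.006, 0.241, -0.97]]
wrist_force: [0.2, 0.3, -0.3]
width: 0.0201
```

Emit:
{"method": "send_rows", "body": {"deltas": [[[0,0,-0.1,0,0,0,0.2],[0,0,0,0,0,0,0],[0,0,0,0,0,0,0],[0,0,1.5,0,0,0,0],[0,0,3.5,0,0,0,0]]]}}

```text
clock: 23.02
eef_pos: [0.4633, -0.3078, 0.0356]
eef_rot: [[0.071, 0.968, 0.24], [0.997, -0.068, -0.023], [-0.006, 0.241, -0.971]]
wrist_force: [0.3, -1.1, 0.2]
width: 0.0427
```

Emit:
{"method": "send_rows", "body": {"deltas": [[[-0.5,3.0,5.0,0,0,0,0],[0,5.0,5.0,0,0,0,0],[0,6.0,0,0,0,0,0],[0,6.0,0,0,0,0,0],[0,4.0,0,0,0,0,0]]]}}

```text
clock: 23.65
eef_pos: [0.459, -0.0717, 0.1305]
eef_rot: [[0.069, 0.968, 0.242], [0.998, -0.065, -0.026], [-0.01, 0.243, -0.97]]
wrist_force: [0.7, -0.3, 0.3]
width: 0.0426
```

Run:
```python
from chk import *
s,im,Q=chk(1); s,im,Q=chk(-1,.605)
P0=np.load('Pt.npy')
for n,(u,v) in dict(pot=(195,138),glue=(367,146),bot=(436,194)).items(): print(n,P0[v,u].round(3),Q[v,u].round(3))
s2,b,_=grab('scene')
save('pics/end.png',np.hstack([cv2.resize(im[90:260,150:460],(440,241),interpolation=cv2.INTER_CUBIC),cv2.resize(b[100:350,250:450],(320,400),interpolation=cv2.INTER_CUBIC)[:241]]))
```

```text
[ 0.45899857 -0.07167993  0.13051843] 23.65
266 [0.435 0.311 0.011] [0.552 0.362 0.047]
0.44 24 0.313 0.333 0.0186
0.455 25 0.314 0.332 0.0192
0.47 30 0.313 0.332 0.0188
0.485 24 0.314 0.332 0.0186
0.5 29 0.313 0.333 0.0186
0.515 25 0.314 0.333 0.0178
0.53 33 0.311 0.358 0.0182
0.545 76 0.311 0.362 0.0217
guard rail z 0.1770542843997951
[ 0.45915158 -0.06732147  0.13043878] 23.7
241 [ 0.447 -0.354  0.   ] [ 0.563 -0.297  0.045]
0.44 4 -0.311 -0.302 0.0187
0.455 22 -0.314 -0.297 0.0189
0.47 21 -0.316 -0.298 0.0169
0.485 29 -0.316 -0.299 0.0175
0.5 21 -0.317 -0.3 0.0167
0.515 26 -0.318 -0.301 0.0173
0.53 21 -0.319 -0.303 0.0169
0.545 43 -0.35 -0.304 0.0181
0.56 54 -0.354 -0.305 0.0214
guard rail z 0.17669346232747096
pot [0.754 0.295 0.053] [0.753 0.294 0.056]
glue [ 0.708 -0.285  0.073] [ 0.709 -0.286  0.071]
bot [ 0.541 -0.503  0.092] [ 0.541 -0.505  0.085]
```

View pics/end.png

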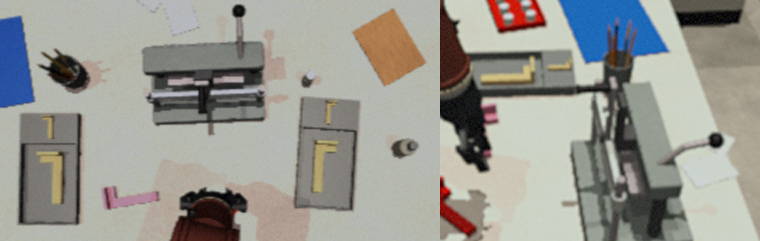

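The final view shows both braces flat in their matching trays: left at (52,178), right at (322,165). The guard is still hooked up, the bystanders haven't moved, and the gripper touches nothing. I'll hand it in.

```bash
python3 -c "
from rig import workorder
print(workorder.job_done())"
```

```text
the job is handed in; nothing more can be done
None
```

I lifted the guard by its bar and hooked the bar's slot on the stud. Then I drew out both braces, laid each one in the tray with its own sample, and handed the job in at about 24 s.

**Last checks (top camera):**
- **Guard:** the rail stayed at z ≈ 0.177 after release and after both braces were out. Just before release, the handle measurement gave a guard height of about 0.060. The slot itself was not seen from close by.
- **Braces:** both lie level, with shank tops at about 17–19 mm where flat on the tray floor would give 19 mm. By estimate each origin is within about 15 mm of its tray's along x and 25 mm along y.
- **Bystanders:** the glue stick, pencil pot and paint bottle are within about 2 mm of where they started, as near as the camera can tell.

**What disagreed:**
- **Missed grasp:** the real finger tips end about 29 mm short of the stated TCP, so my first grasp of the handle closed above it. I regripped about 28 mm lower than that first grasp.
- **Hard contact:** while I was lowering the left brace, the wrist read 82 N up (about 93 N in all) as the fingers or brace met the tray floor. That is under the 120 N wrist limit, and I backed off in the next move. It was over 40 N, so it would count against the job only if the arm or gripper body was what pressed; I think it was the fingers or the brace.

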